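# Draw a module out of a deep rack bay with a rubber-footed picker

## Task

A small dark power module sits at the very back of one of the two deep, narrow bays of the grey sheet-metal rack. Take the rubber-footed picker from its stand, press its foot on top of the module, firmly enough to grip but never with more than 15 N, and draw the module along the floor until it lies flat, wholly outside the bay on the rack's open apron; then stand the picker back upright in its stand and let go. Keep the gripper itself off the module, do not bear hard on the rack with the picker, and leave the bottle in the other bay and the things lying around where they are.

Things in the scene. Friction and masses are not known exactly. Their poses are not given: they have to be found in the camera images.
- bay_rack: fixed grey sheet-metal rack, two deep bays side by side. Origin on the bench, +x from mouth to back. Each bay: open at front and top, 46 mm wide, x = -75 mm (mouth) to +75 (back wall), centred at y = +24.5 or -24.5; floor 3 mm, wall tops 123 mm above the bench. In front, an apron to x = -202, lips at its edges; a 8 degree ramp in each mouth leads up to it, 3 to 8 mm over the floor (not measured)
- bay_left (a point): middle of the mouth of the bay at the rack's +y side, 3 mm above the bench
- bay_right (a point): middle of the mouth of the bay at the rack's -y side, 3 mm above the bench
- module_top (a point): centre of the module's flat top, 32 mm above the bay floor; it rises with the ramp by an unmeasured 3 to 8 mm, so press by felt force, not by height. To drag the module by friction the foot must press down with about 3 N on the level and 6 to 7 N on the ramp (it varies; less slips); over 15 N in all damages it
- module: the module: plain dark box 75 mm long (own y axis, along the bay), 40 mm wide, 32 mm high, 0.24 to 0.36 kg, nothing on it to hook; origin at the centre of its underside. It lies in either bay, its back end 2 to 8 mm from the back wall, so the foot does not fit behind it. Friction about 0.6 with the foot, 0.1 with the smooth floor
- picker_grip (a point): centre of the picker's handle, 138 mm above its foot's underside: square, 24 x 24 mm (faces along the picker's x and y), from 106 to 168 mm above the foot's underside
- picker_foot (a point): centre of the flat underside of the picker's rubber foot
- picker: the picker: straight upright stick, 168 mm long, 0.16 kg, black square handle on top, 16 mm round steel shaft, 18 mm round rubber foot on a stiff spring (6 N per mm, 4 mm travel); origin at the foot's underside, z up to the handle. It starts upright in the stand, foot on the socket's bottom. Dragging twists it in the hand: grip it firmly, best with the fingers fore and aft of the pull
- stand_hole0 (a point): centre of the mouth of the picker stand's socket, a round hole 23 mm wide, 62 mm deep with a 10 mm chamfer, in the top of a fixed aluminium block 75 x 75 x 70 mm on the bench; the socket's bottom is 8 mm above the bench
- flux_bottle: small brown bottle, 26 mm across, 58 mm tall, loose, standing in the other bay; origin under its base; leave it
- cutters: loose side cutters, 94 mm long, 12 mm thick, lying on the bench; leave them
- white_tape: loose white tape roll, 70 mm across, 18 mm thick, lying on the bench; leave it
There are look-alikes about, which are no part of the job. What is shaped like the module but red is not meant. What is shaped like the picker but yellow is not meant.

How it is judged:
By the outcome, as a careful person would: the job done as asked, in the order asked, and still so for the second after the job is handed in, with the robot touching nothing.
It also fails if it takes over 72 s, if anything falls off the work surface, if the arm or the gripper's body presses on something with over 40 N, if the wrist force passes 120 N, or if a joint passes its speed limit or range.

## Robot

A 6-joint arm with a two-finger parallel gripper is mounted at the origin on a cart in front of the work surface, level with it; the furniture and walls round the work are solid. World frame = base frame: x ahead of the robot, y to its left, z up, the work surface at z = 0. Lengths are in m, angles in degrees, forces in N, time in s.
With the tool pointing down it reaches from about 0.3 to 0.75 m from the base axis. Payload 8.5 kg.
Tool frame: the origin (TCP) lies at the very end of the fingers, on their centre line; the grasp point (between the pads) lies manip.hold_point_z behind it (manip.hold_point_z is the distance from the TCP to the grasp point, in m); y points along the fingers, x is the direction in which the jaws open and shut, and the axes are right-handed (so a half turn about y gives the same grasp; the last joint's range is limited). The gripper opens to 85 mm and grips with 20 to 120 N. Pads are 22 mm wide; open, the fingers measure 114 mm over their backs; the gripper's body (76 mm by 85 mm) begins 54 mm behind the grasp point. The pads swing forward as they close: fully open they stand 13 mm farther back than shut.
Start: joints at [-82.237, 21.807, 74.336, -0, 83.858, -12.336], TCP at [0.189, -0.516, 0.206] pointing down, gripper open.
Joint ranges: [-178.18, 178.18], [-50.72, 133.34], [12.68, 142.11], [-81.47, 261.47], [9.98, 163.14], [-165.26, 165.26]. Speed limits (degrees/s): [136.94, 136.94, 180, 180, 180, 180].

## Interface

Orientations are given as a 3x3 rotation matrix whose columns are the frame's x, y, z axes.
In Python, from workcell import manip, get_image, job gives the robot as it stands. The module is installed in compiled form; this text tells all that it offers.
- The arm moves only by the tool arm_command, never from a script. Its argument "targets" is one flat list of numbers, 7 for each row, row after row: the turn, a rotation vector about the tool's x, y, z in degrees, then the shift along the tool's x, y, z in m, then the finger opening in m, from 0 to 0.0854. In form: [wx, wy, wz, x, y, z, hand, wx, wy, wz, x, y, z, hand, ...]. A call has 1 to 20 rows; each row is the pose to reach, as a shift and turn from the pose commanded when the call began, along the tool's axes at that moment; what a row does not reach only later rows make up. A row lasts 1/8 s, in which the tool goes at most 62.5 mm and 10.7 degrees, less where a joint would pass 70% of its speed; a pose out of reach is approached as far as the arm can. A call with a gripper value outside its range is refused whole. The fingers move at their own pace and stop on an object; the grip force is fixed at half the most. Time passes only in rows, so rows that repeat a pose let the fingers close. It gives the time, the measured TCP pose, the force and the opening at its end, in the units of the state.
- manip.get_obs(): the state, without advancing time (a new reading comes with each control period).
- get_image(name): name is "scene" or "top" or "wrist"; returns a dict with "frame" (420x560x3 uint8, red, green, blue), "fov_y" (degrees; the focal length in pixels is half the picture's height over the tangent of half this angle, whatever the lens; pixels are square), "cx", "cy" (the principal point, pixels), "R" (3x3) and "t" (3): a world point X has camera coordinates R X + t; the wrist camera has in their place "tool_from_camera" (4x4, takes a point from camera to tool coordinates, whose origin is the TCP and whose axes are the tool frame's). Camera axes: x right, y down, z forward; pixel columns grow to the right and rows downward; lengths in m; the calibration is good to about 2 mm. A picture is of the moment at which its call begins: read the wrist's pose just before it. There is no depth.
- job.sign_off(): hands the job in, once; it reports no verdict.
The state is a dict: "time": time; "q": joint angles; "qd": joint speeds; "effort": joint torques, N m; "position": TCP position; "eef_rot": TCP orientation; "ft_force": force on the tool from outside, world axes, zero at the start; "ft_torque": the same for the moment, N m; "finger_gap": finger opening in m.
Only numpy, scipy, OpenCV 4.12 (cv2) and the standard library are available. Lean on these libraries where they do the work, as an engineer would, in place of code of your own. Each camera call takes 0.05 s, during which the arm holds its last target. There are 200 camera calls.

## Working session

There is one attempt and no reset: what is moved stays moved. The work goes in short steps, Python scripts to look and compute and a tool call to move; the robot and the scene stay as the last step left them, time stands still between calls to the robot, and variables do not carry over. Pictures are saved under pics/ and viewed, about 8 in all and at most 12, crops included, and the job is handed in when it is done.

Besides the shell and the picture viewer there is one more tool, called after "Emit:" in YAML: its name, and indented under it one key for each argument. arm_command: Moves the arm, as the interface text tells. Its arguments: {"type":"object","properties":{"targets":{"type":"array","items":{"type":"number"}}},"required":["targets"]}

```bash
mkdir -p pics && cat > h.py <<'E'
import numpy as np, cv2
from workcell import manip, get_image, job
def grab(n,tag):
    o=manip.get_obs(); d=get_image(n); cv2.imwrite(f'pics/{tag}.png',d['frame'][:,:,::-1])
    f=d['frame'].shape[0]/2/np.tan(np.radians(d['fov_y']/2))
    if 'R' in d: R=np.array(d['R']);t=np.array(d['t'])
    else:
        T=np.array(d['tool_from_camera']);Rt=np.array(o['eef_rot']);Rw=Rt@T[:3,:3];c=np.array(o['position'])+Rt@T[:3,3]
        R=Rw.T;t=-R@c
    np.savez(f'pics/{tag}.npz',R=R,t=t,f=f,cx=d['cx'],cy=d['cy'],im=d['frame'])
    return o
def cam(tag): return np.load(f'pics/{tag}.npz')
def ray(tag,u,v,z):
    c=cam(tag);C=-c['R'].T@c['t'];r=c['R'].T@np.array([(u-c['cx'])/c['f'],(v-c['cy'])/c['f'],1])
    return C+r*(z-C[2])/r[2]
def proj(tag,X):
    c=cam(tag);p=c['R']@np.array(X)+c['t'];return np.array([c['cx']+c['f']*p[0]/p[2],c['cy']+c['f']*p[1]/p[2]])
E
python3 - <<'E'
from h import *
np.set_printoptions(precision=4,suppress=True)
o=grab('top','top0');grab('scene','sc0')
a=cam('top0');b=cam('sc0')
for c in (a,b): print(-c['R'].T@c['t'],c['R'][2],c['f'])
print(o,manip.hold_point_z)
E
```

```text
[ 0.3881 -0.0809  1.3941] [ 0.1124  0.0124 -0.9936] 542.0345835171992
[-0.3738  0.5234  0.6147] [ 0.7551 -0.5046 -0.4186] 443.001102473267
{'time': 0.0, 'q': array([-82.2358,  21.8413,  74.3841,   0.0001,  83.8574, -12.3369]), 'qd': array([-0.0393,  0.0332,  0.0395,  0.0693, -0.0182,  0.0036]), 'effort': array([  0.0001, -44.8464, -23.1278,  -0.0002,   0.0048,  -0.    ]), 'position': array([ 0.189 , -0.5162,  0.2054]), 'eef_rot': array([[ 0.3437, -0.0002,  0.9391],
       [-0.9391,  0.0014,  0.3437],
       [-0.0014, -1.    ,  0.0003]]), 'ft_force': array([ 0.0291, -0.0278,  0.0024]), 'ft_torque': array([-0.0052,  0.0219,  0.0009]), 'finger_gap': 0.08519496333878371} 0.0187
```

View pics/top0.png

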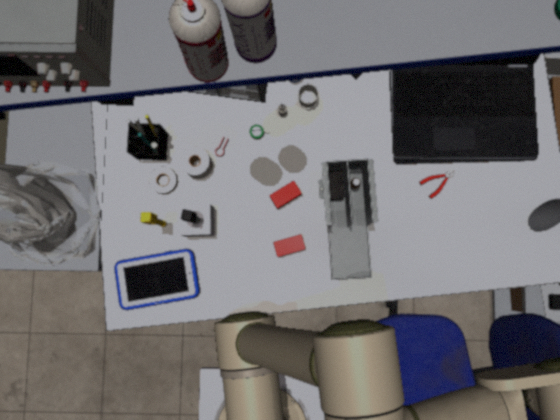

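View pics/sc0.png

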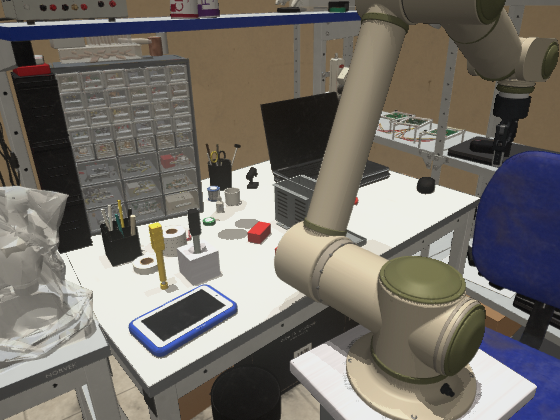

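The top view shows the rack at about (350,215), with its apron towards the robot. The bottle looks to be at (355,183) in the right bay and something dark in the left bay at (338,180). The black-handled picker is in its stand at (195,220). The yellow look-alike at (150,218) and the red boxes at (286,195) and (290,245) are not part of the job. Next I'll check an enlarged crop.

```bash
python3 - <<'E'
from h import *
im=cam('top0')['im'][:,:,::-1]
a=cv2.resize(im[150:290,310:390],None,fx=4.2,fy=4.2,interpolation=cv2.INTER_CUBIC)
b=cv2.resize(im[195:245,140:220],None,fx=5,fy=5,interpolation=cv2.INTER_CUBIC)
a=np.clip(a.astype(float)*1.6,0,255).astype(np.uint8)
c=np.zeros((max(a.shape[0],b.shape[0]),a.shape[1]+b.shape[1],3),np.uint8);c[:a.shape[0],:a.shape[1]]=a;c[:b.shape[0],a.shape[1]:]=b
cv2.imwrite('pics/crop.png',c);print(c.shape)
E
```

```text
(588, 736, 3)
```

View pics/crop.png

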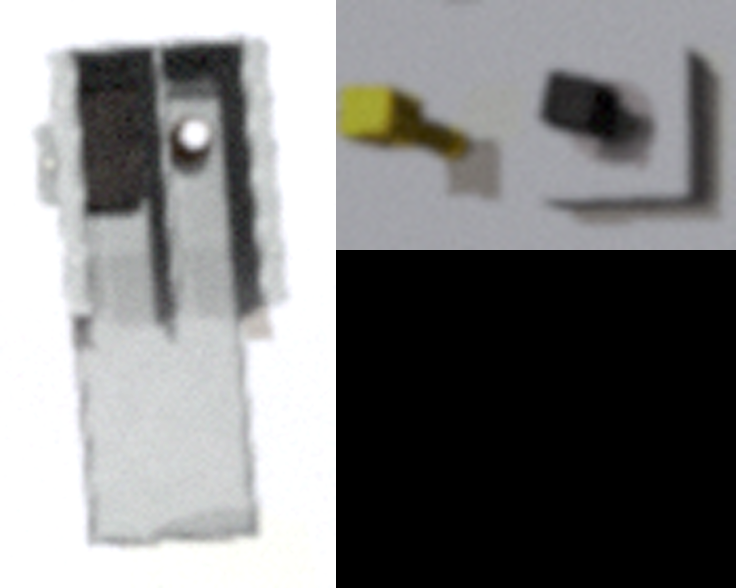

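The crop confirms it: the dark box (the module) is at the back of the left bay, at crop (115,150). The bottle, with its white cap, stands in the right bay at crop (192,137). The black picker handle's top is at crop (567,100) in the stand, and the yellow one is separate. I'll measure roughly now and take a closer look later.

```bash
python3 - <<'E'
from h import *
np.set_printoptions(precision=4,suppress=True)
A=lambda x,y:(310+x/4.2,150+y/4.2)
B=lambda x,y:(140+(x-336)/5,195+y/5)
for n,p,z in [('apFL',A(90,543),.008),('apFR',A(258,537),.008),('backL',A(72,50),.123),('backdiv',A(157,46),.123),('backR',A(243,42),.123),('frontdiv',A(165,325),.01),('modFront L',A(85,212),.035),('modFrontR',A(147,208),.035),('handle',B(567,102),.176),('yellow',B(367,113),.17),('cap',A(194,133),.06)]:
    print(n,ray('top0',*p,z))
o=manip.get_obs();R=o['eef_rot']
f=cam('top0')
im=f['im'][200:235,175:215];print(im.sum(2)[8:25,5:30])
E
```

```text
apFL [ 0.3785 -0.1701  0.008 ]
apFR [ 0.3837 -0.2715  0.008 ]
backL [ 0.6569 -0.1505  0.123 ]
backdiv [ 0.6599 -0.1986  0.123 ]
backR [ 0.6629 -0.2474  0.123 ]
frontdiv [ 0.5111 -0.2147  0.01  ]
modFront L [ 0.5764 -0.1639  0.035 ]
modFrontR [ 0.5794 -0.2012  0.035 ]
handle [0.5181 0.1705 0.176 ]
yellow [0.5123 0.2628 0.17  ]
cap [ 0.6212 -0.2266  0.06  ]
[[500 488 463 448 430 442 454 464 483 486 488 491 494 493 503 493 498 498
  488 492 493 492 494 491 500]
 [485 462 393 320 293 302 353 382 406 428 437 463 474 490 491 492 491 493
  488 490 496 497 492 492 503]
 [484 440 328 203 167 191 224 247 274 292 324 373 414 432 442 459 467 470
  479 489 491 493 491 499 497]
 [483 417 283 158 112 125 119 141 146 171 188 225 269 294 326 366 395 423
  440 455 479 489 498 495 493]
 [474 382 247 129 126 119 126 127 126 127 119 115 110 145 181 245 321 377
  404 427 445 473 485 497 498]
 [450 348 214 137 116 124 117 113 112 124 109  98  60  43  94 161 247 329
  372 401 422 444 471 491 494]
 [439 326 181 113 107 119 115 117 123 117  94  89   4  43  22  88 187 294
  362 372 392 405 445 482 490]
 [426 2
[... 343 characters left out ...]
19 125  96  31  41  24  35  38  88 104
  139 184 226 274 313 400 464]
 [441 357 255 168 123 110  96 114 104 100  57  30  32  34  21  34  81 102
  121 135 170 224 266 359 452]
 [478 441 378 307 247 204 170 131 109 105  69  46  39  24  50  60  81 101
  102 115 173 203 245 340 441]
 [492 487 461 427 394 349 304 241 208 172 149  86  58  68  29  52 100 115
  132 152 186 213 257 349 450]
 [496 494 492 482 476 449 417 371 318 296 259 224 174 114  89 100 115 131
  152 182 219 237 295 381 459]
 [494 495 499 502 496 490 463 427 389 367 349 324 263 187 155 147 157 174
  198 228 255 275 332 403 472]
 [493 489 496 499 497 494 487 458 430 404 390 352 301 241 213 206 215 217
  237 259 282 311 372 446 488]]
```

```bash
cat >> h.py <<'E'
def row(pos,xang=None):
    "shift/turn (tool axes) from present measured pose to TCP pos, with jaw axis x at xang deg in the world plane, tool down"
    from scipy.spatial.transform import Rotation as Ro
    o=manip.get_obs();R=np.array(o['eef_rot']);p=R.T@(np.array(pos)-o['position'])
    if xang is None: w=np.zeros(3)
    else:
        a=np.radians(xang);x=np.array([np.cos(a),np.sin(a),0]);y=np.array([0,0,-1.]);T=np.c_[x,y,np.cross(x,y)]
        w=Ro.from_matrix(R.T@T).as_rotvec(degrees=True)
    return np.round(np.r_[w,p],4)
E
python3 - <<'E'
from h import *
np.set_printoptions(precision=4,suppress=True)
d=get_image('wrist');print(d['tool_from_camera'],d['fov_y'])
print(row([.46,.17,.30],0),row([.33,-.17,.30],-30))
E
```

```text
[[ 1.     -0.0006  0.002  -0.0002]
 [-0.0021 -0.3107  0.9505 -0.1675]
 [ 0.     -0.9505 -0.3107  0.0803]
 [ 0.      0.      0.      1.    ]] 64.36761458138034
[ -0.0502 -69.9008  -0.0439  -0.5514  -0.0937   0.4904] [ -0.0356 -39.9008  -0.0531  -0.2768  -0.0941   0.2514]
```

Emit:
arm_command:
  targets: [0, -20, 0, -0.05, -0.09, 0.04, 0.085, 0, -30, 0, -0.1, -0.094, 0.09, 0.085, 0, -40, 0, -0.15, -0.094, 0.14, 0.085, 0, -50, 0, -0.2, -0.094, 0.19, 0.085, 0, -60, 0, -0.25, -0.094, 0.24, 0.085, 0, -70, 0, -0.3, -0.094, 0.29, 0.085, 0, -70, 0, -0.34, -0.094, 0.34, 0.085, 0, -70, 0, -0.38, -0.094, 0.39, 0.085, 0, -70, 0, -0.42, -0.094, 0.43, 0.085, 0, -70, 0, -0.46, -0.094, 0.47, 0.085, 0, -70, 0, -0.5, -0.094, 0.51, 0.085, 0, -70, 0, -0.52, -0.094, 0.535, 0.085, 0, -70, 0, -0.53, -0.094, 0.545, 0.085, 0, -70, 0, -0.53, -0.094, 0.545, 0.085, 0, -70, 0, -0.53, -0.094, 0.545, 0.085]

```text
time: 2.02
position: [0.5184, 0.1682, 0.2998]
eef_rot: [[1.0, -0.001, -0.002], [0.002, -0.0, 1.0], [-0.001, -1.0, -0.0]]
ft_force: [-1.3, 0.6, 0.2]
finger_gap: 0.0848
```

```bash
python3 - <<'E'
from h import *
o=grab('wrist','w1');print(o['time'],o['position'],o['q'],o['ft_force'])
E
```

```text
2.025 [0.51841321 0.16818784 0.29979373] [ 5.53170554e+00  1.85884498e+01  6.39523239e+01 -1.40312365e-02
  9.75000714e+01  5.42872591e+00] [-1.27829137  0.59082413  0.18490842]
```

View pics/w1.png

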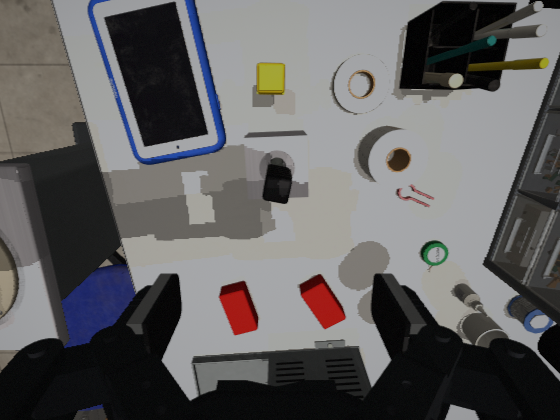

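The wrist view, with right as +x and up as +y, shows the black picker handle at (277,183) in its block (247–307, 131–200). The yellow picker is at (271,77) and the red boxes are below. I'll crop in to find the handle's top face.

```bash
python3 - <<'E'
from h import *
im=cam('w1')['im'][:,:,::-1]
c=cv2.resize(im[120:215,225:325],None,fx=6,fy=6,interpolation=cv2.INTER_CUBIC)
c=np.clip((c/255.)**.5*255,0,255).astype(np.uint8);cv2.imwrite('pics/c1.png',c)
E
```

```text
(no output)
```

View pics/c1.png

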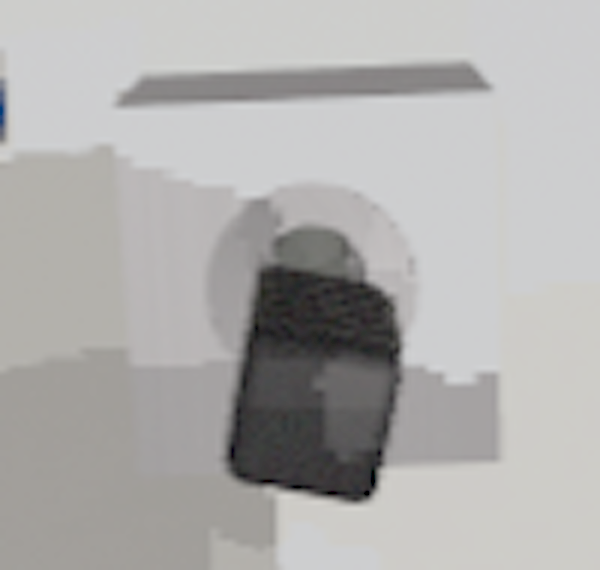

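```bash
python3 - <<'E'
from h import *
P=lambda x,y:(225+x/6,120+y/6)
print('handle',ray('w1',*P(311,420),.176))
for q in [(245,345),(398,358),(375,500),(230,478)]: print(ray('w1',*P(*q),.176))
print('hole',ray('w1',*P(312,280),.070))
for q in [(115,105),(492,90),(499,458),(130,470)]: print('blk',ray('w1',*P(*q),.070))
h=ray('w1',*P(311,420),.176)
for t in [(520,0)]: pass
print(row([h[0],h[1],.1273],-8))
E
```

```text
handle [0.51988315 0.17186947 0.176     ]
[0.51005884 0.18334292 0.176     ]
[0.53279496 0.18140399 0.176     ]
[0.529656   0.15931743 0.176     ]
[0.50762796 0.16277658 0.176     ]
hole [0.52054589 0.17287231 0.07      ]
blk [0.48205687 0.20723628 0.07      ]
blk [0.55544576 0.21022086 0.07      ]
blk [0.55920038 0.13589448 0.07      ]
blk [0.48308022 0.13321926 0.07      ]
[ 1.2400e-02  8.0533e+00 -9.5000e-03  1.5000e-03  1.7280e-01  4.1000e-03]
```

Emit:
arm_command:
  targets: [0, 8, 0, 0.0015, 0.04, 0.004, 0.085, 0, 8, 0, 0.0015, 0.08, 0.004, 0.085, 0, 8, 0, 0.0015, 0.12, 0.004, 0.085, 0, 8, 0, 0.0015, 0.15, 0.004, 0.085, 0, 8, 0, 0.0015, 0.173, 0.004, 0.085, 0, 8, 0, 0.0015, 0.173, 0.004, 0.085, 0, 8, 0, 0.0015, 0.173, 0.004, 0.0, 0, 8, 0, 0.0015, 0.173, 0.004, 0.0, 0, 8, 0, 0.0015, 0.173, 0.004, 0.0, 0, 8, 0, 0.0015, 0.173, 0.004, 0.0, 0, 8, 0, 0.0015, 0.173, 0.004, 0.0, 0, 8, 0, 0.0015, 0.173, 0.004, 0.0]

```text
time: 3.58
position: [0.5202, 0.1726, 0.1272]
eef_rot: [[0.991, 0.0, 0.137], [-0.137, 0.0, 0.991], [0.0, -1.0, 0.0]]
ft_force: [-1.1, 0.0, 3.3]
finger_gap: 0.0233
```

```bash
python3 - <<'E'
from h import *
o=manip.get_obs();print(o['time'],o['position'],o['ft_force'],o['ft_torque'],o['finger_gap'])
print(o['eef_rot'])
E
```

```text
3.575 [0.52023201 0.17261752 0.1272428 ] [-1.1133296   0.02952799  3.2767729 ] [0.03481953 0.18246192 0.00182293] 0.0232881762827074
[[ 9.90521075e-01  3.18437249e-04  1.37360471e-01]
 [-1.37360514e-01  1.17411408e-04  9.90521113e-01]
 [ 2.99291131e-04 -9.99999942e-01  1.60039179e-04]]
```

Emit:
arm_command:
  targets: [0, 0, 0, 0, -0.01, 0, 0, 0, 0, 0, 0, -0.03, 0, 0, 0, 0, 0, 0, -0.055, 0, 0, 0, 0, 0, 0, -0.08, 0, 0, 0, 0, 0, 0, -0.11, 0, 0, 0, 0, 0, 0, -0.14, 0, 0, 0, 0, 0, 0, -0.16, 0, 0, 0, 0, 0, 0, -0.173, 0, 0, 0, 0, 0, 0, -0.173, 0, 0, 0, 0, 0, 0, -0.173, 0, 0]

```text
time: 4.82
position: [0.5199, 0.1725, 0.2991]
eef_rot: [[0.991, -0.002, 0.137], [-0.137, -0.0, 0.991], [-0.002, -1.0, -0.0]]
ft_force: [1.2, -0.4, -2.1]
finger_gap: 0.0228
```

Emit:
arm_command:
  targets: [0, -3, 0, 0.01, 0, -0.02, 0, 0, -6, 0, 0.02, 0, -0.05, 0, 0, -9, 0, 0.035, 0, -0.085, 0, 0, -12.4, 0, 0.055, 0, -0.13, 0, 0, -12.4, 0, 0.075, 0, -0.18, 0, 0, -12.4, 0, 0.095, 0, -0.225, 0, 0, -12.4, 0, 0.115, 0, -0.27, 0, 0, -12.4, 0, 0.13, 0, -0.305, 0, 0, -12.4, 0, 0.137, 0, -0.327, 0, 0, -12.4, 0, 0.14, 0, -0.335, 0, 0, -12.4, 0, 0.14, 0, -0.335, 0, 0, -12.4, 0, 0.14, 0, -0.335, 0, 0, -12.4, 0, 0.14, 0, -0.335, 0]

```text
time: 6.45
position: [0.6128, -0.1776, 0.3004]
eef_rot: [[0.997, 0.0, -0.08], [0.08, -0.0, 0.997], [0.0, -1.0, -0.0]]
ft_force: [0.1, 0.0, -0.0]
finger_gap: 0.0228
```

```bash
python3 - <<'E'
from h import *
o=grab('wrist','w2');print(o['time'],o['position'],o['ft_force'],o['ft_torque'],o['q'],o['eef_rot'])
im=cam('w2')['im'][:,:,::-1]
cv2.imwrite('pics/w2b.png',np.clip((im/255.)**.6*255,0,255).astype(np.uint8))
E
```

```text
6.45 [ 0.61275809 -0.1775513   0.30041265] [ 0.1302719   0.04776776 -0.00051721] [-0.00144203 -0.01661481  0.02501546] [-2.67753993e+01  2.91557201e+01  4.69794777e+01  6.23330653e-03
  1.03841405e+02 -3.13403729e+01] [[ 9.96825563e-01  4.12152731e-04 -7.96154934e-02]
 [ 7.96155367e-02 -8.96524431e-05  9.96825641e-01]
 [ 4.03706686e-04 -9.99999911e-01 -1.22181608e-04]]
```

View pics/w2b.png

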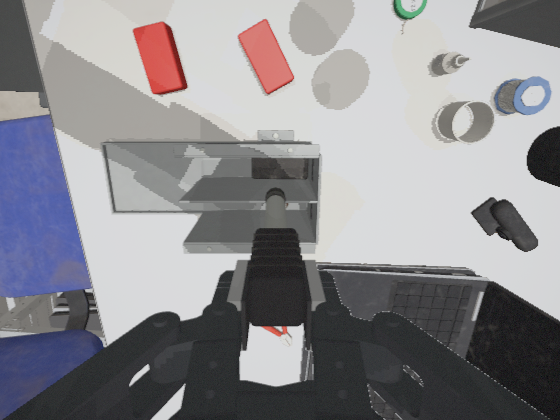

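The wrist view shows the picker hanging straight, with its foot at (275,195). The module is dark at about (252–308, 157–180) in the +y bay, and the apron's left end is at x≈107. I'll enlarge it to measure the module, the ramp and the walls.

```bash
python3 - <<'E'
from h import *
im=cam('w2')['im'][:,:,::-1]
c=cv2.resize(im[130:260,95:335],None,fx=3.3,fy=3.3,interpolation=cv2.INTER_CUBIC)
c=np.clip((c/255.)**.5*255,0,255).astype(np.uint8);cv2.imwrite('pics/c2.png',c)
E
```

```text
(no output)
```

View pics/c2.png

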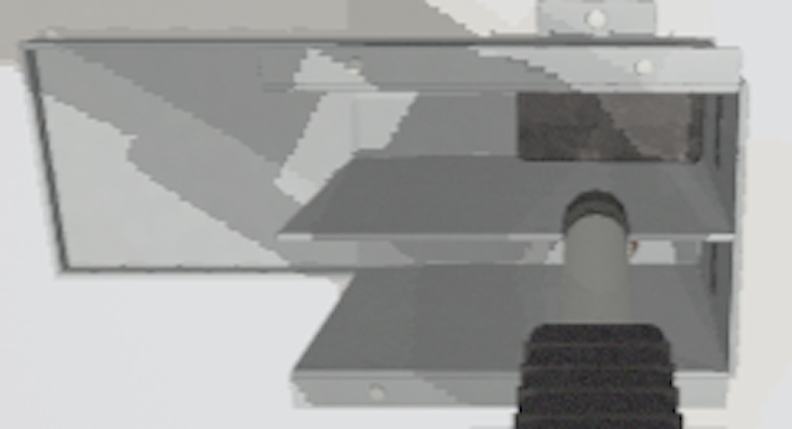

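```bash
python3 - <<'E'
from h import *
np.set_printoptions(precision=4,suppress=True)
P=lambda x,y:(95+x/3.3,130+y/3.3)
div=[ray('w2',*P(280,238),.123),ray('w2',*P(735,238),.123)]
d=div[1]-div[0];yaw=np.degrees(np.arctan2(d[1],d[0]));print('div',div,np.hypot(*d[:2]),yaw)
u=d[:2]/np.hypot(*d[:2]);n=np.array([-u[1],u[0]])
org=div[0][:2]+u*.075
print('origin from div',org)
ap=[ray('w2',*P(25,45),.01),ray('w2',*P(62,270),.01)]
m=(ap[0]+ap[1])/2;print('apron ends',ap,'origin from apron',m[:2]+u*.202)
def rk(p): q=np.array(p)[:2]-org;return q@u,q@n
for nm,q,z in [('mod front',(517,128),.035),('mod back',(698,128),.035),('mod divside base',(600,160),.035),('seam',(357,125),.005),('seam2',(415,125),.004),('leftwall top in',(600,91),.123),('backwall top',(733,160),.123),('foot',(597,193),.18),('r wall top',(500,373),.123)]:
    X=ray('w2',*P(*q),z);print(nm,X,rk(X))
print(manip.get_obs()['ft_force'])
E
```

```text
div [array([ 0.5123, -0.2096,  0.123 ]), array([ 0.6606, -0.1978,  0.123 ])] 0.1488095674455383 4.523477721706863
origin from div [ 0.587  -0.2037]
apron ends [array([ 0.3781, -0.1716,  0.01  ]), array([ 0.3862, -0.2686,  0.01  ])] origin from apron [ 0.5835 -0.2041]
mod front [ 0.5826 -0.1849  0.035 ] (np.float64(-0.002940110574330554), np.float64(0.019035150888519967))
mod back [ 0.6543 -0.1792  0.035 ] (np.float64(0.06903751104190807), np.float64(0.019054768574303473))
mod divside base [ 0.6165 -0.1953  0.035 ] (np.float64(0.030080431225556092), np.float64(0.006054885179416469))
seam [ 0.5132 -0.1951  0.005 ] (np.float64(-0.07295066306224182), np.float64(0.014387136185155804))
seam2 [ 0.5376 -0.1933  0.004 ] (np.float64(-0.048499011454507024), np.float64(0.014199521076672375))
leftwall top in [ 0.6127 -0.1533  0.123 ] (np.float64(0.029541504734668957), np.float64(0.048131684783575754))
backwall top [ 0.6569 -0.172   0.123 ] (np.float64(0.07212245703866246), np.float64(0.02606032548397613))
foot [ 0.613  -0.1716  0.18  ] (np.float64(0.028460519773177474), np.float64(0.029925583275895916))
r wall top [ 0.5865 -0.2519  0.123 ] (np.float64(-0.004378063043064577), np.float64(-0.048057042247713753))
[ 0.5847 -0.0239 -1.6588]
```

Emit:
arm_command:
  targets: [0, 0, 0, 0.003, 0.03, 0, 0, 0, 0, 0, 0.003, 0.06, 0, 0, 0, 0, 0, 0.003, 0.09, 0, 0, 0, 0, 0, 0.003, 0.115, 0, 0, 0, 0, 0, 0.003, 0.13, 0, 0, 0, 0, 0, 0.003, 0.136, 0, 0, 0, 0, 0, 0.003, 0.136, 0, 0, 0, 0, 0, 0.003, 0.136, 0, 0, 0, 0, 0, 0.003, 0.136, 0, 0, 0, 0, 0, 0.003, 0.136, 0, 0]

```text
time: 7.75
position: [0.6159, -0.1783, 0.1643]
eef_rot: [[0.997, 0.0, -0.078], [0.078, -0.0, 0.997], [0.0, -1.0, -0.0]]
ft_force: [0.3, 0.3, -1.4]
finger_gap: 0.0232
```

```bash
python3 - <<'E'
from h import *
for i in range(3):
    get_image('top');o=manip.get_obs();print(o['time'],o['position'],o['ft_force'],o['ft_torque'])
E
```

```text
7.8 [ 0.61585444 -0.17832859  0.16427117] [ 0.53822523 -0.06999518 -1.25358802] [0.00248458 0.01290339 0.03208235]
7.85 [ 0.61579773 -0.17834275  0.16415981] [-0.23845601 -0.32488445 -1.38767876] [ 0.00695391  0.02029739 -0.03316805]
7.9 [ 0.61580428 -0.17832958  0.16412799] [-0.02942588 -0.71445841 -1.98872516] [-0.0294134   0.02176195  0.03496896]
```

Emit:
arm_command:
  targets: [0, 0, 0, 0, 0.004, 0, 0, 0, 0, 0, 0, 0.0085, 0, 0, 0, 0, 0, 0, 0.0085, 0, 0, 0, 0, 0, 0, 0.0085, 0, 0]

```text
time: 8.4
position: [0.6158, -0.1783, 0.1555]
eef_rot: [[0.997, -0.0, -0.078], [0.078, 0.0, 0.997], [-0.0, -1.0, 0.0]]
ft_force: [-0.1, -0.3, -1.6]
finger_gap: 0.0228
```

Emit:
arm_command:
  targets: [0, 0, 0, 0, 0.001, 0, 0, 0, 0, 0, 0, 0.001, 0, 0, 0, 0, 0, 0, 0.001, 0, 0]

```text
time: 8.78
position: [0.6158, -0.1783, 0.1547]
eef_rot: [[0.997, 0.0, -0.078], [0.078, -0.0, 0.997], [0.0, -1.0, -0.0]]
ft_force: [-0.4, 0.1, 1.0]
finger_gap: 0.0228
```

Emit:
arm_command:
  targets: [0, 0, 0, 0, 0.001, 0, 0, 0, 0, 0, 0, 0.001, 0, 0, 0, 0, 0, 0, 0.001, 0, 0]

```text
time: 9.15
position: [0.6159, -0.1784, 0.154]
eef_rot: [[0.997, 0.001, -0.078], [0.078, -0.0, 0.997], [0.001, -1.0, -0.0]]
ft_force: [-0.8, -0.4, 5.0]
finger_gap: 0.0229
```

Emit:
arm_command:
  targets: [0, 0, 0, -0.002, 0, 0, 0, 0, 0, 0, -0.005, 0, 0, 0, 0, 0, 0, -0.008, 0, 0, 0, 0, 0, 0, -0.012, 0, 0, 0, 0, 0, 0, -0.012, 0, 0, 0]

```text
time: 9.78
position: [0.6038, -0.1794, 0.1539]
eef_rot: [[0.997, 0.001, -0.078], [0.078, -0.0, 0.997], [0.001, -1.0, -0.0]]
ft_force: [3.2, -0.4, 6.0]
finger_gap: 0.0233
```

```bash
cat >> h.py <<'E'
def front(tag):
    "dark module mask in top view: pixel box and rack x of its front edge at z=.035"
    grab('top',tag);im=cam(tag)['im'].astype(int)
    org=np.array([.585,-.204]);a=np.radians(4.5);u=np.array([np.cos(a),np.sin(a)]);n=np.array([-u[1],u[0]])
    out=[]
    for y in (.019,.0245,.030):
        prof=[]
        for s in np.arange(.06,-.19,-.002):
            q=org+u*s+n*y;p=proj(tag,[*q,.037]);prof.append(im[int(round(p[1])),int(round(p[0]))].sum())
        out.append(prof)
    return np.arange(.06,-.19,-.002),np.mean(out,0)
E
python3 - <<'E'
from h import *
s,p=front('t1');print([(int(round(a*1000)),int(b)) for a,b in zip(s,p)][::3])
E
```

```text
[(60, 138), (54, 57), (48, 41), (42, 30), (36, 42), (30, 54), (24, 83), (18, 165), (12, 341), (6, 406), (0, 418), (-6, 416), (-12, 413), (-18, 420), (-24, 405), (-30, 352), (-36, 320), (-42, 308), (-48, 323), (-54, 326), (-60, 320), (-66, 314), (-72, 305), (-78, 297), (-84, 294), (-90, 285), (-96, 277), (-102, 277), (-108, 266), (-114, 234), (-120, 233), (-126, 232), (-132, 240), (-138, 242), (-144, 251), (-150, 257), (-156, 256), (-162, 259), (-168, 289), (-174, 333), (-180, 356), (-186, 372)]
```

```bash
cat >> h.py <<'E'
def wfront(tag,z=.035):
    o=grab('wrist',tag);im=cam(tag)['im'].astype(int)
    org=np.array([.585,-.204]);a=np.radians(4.5);u=np.array([np.cos(a),np.sin(a)]);n=np.array([-u[1],u[0]])
    s=np.arange(.07,-.16,-.003);out=[]
    for y in (.012,.015,.018):
        r=[]
        for k in s:
            p=proj(tag,[*(org+u*k+n*y),z]);i,j=int(round(p[1])),int(round(p[0]))
            r.append(im[i,j].sum() if 0<=i<420 and 0<=j<560 else -1)
        out.append(r)
    q=np.array(o['position'])[:2]-org
    return o,q@u,s,np.mean(out,0)
def rep(tag,z=.035):
    o,t,s,p=wfront(tag,z);print(o['time'],'tcp rack x %.4f z %.4f'%(t,o['position'][2]),o['ft_force'].round(2))
    print(' '.join('%d:%d'%(round(a*1000),b) for a,b in zip(s,p)))
E
python3 - <<'E'
from h import *
rep('v1')
E
```

```text
9.825 tcp rack x 0.0207 z 0.1539 [1.52 0.02 5.89]
70:204 67:192 64:194 61:168 58:82 55:76 52:66 49:63 46:60 43:64 40:63 37:64 34:59 31:72 28:184 25:198 22:205 19:205 16:197 13:137 10:86 7:87 4:71 1:70 -2:60 -5:61 -8:64 -11:64 -14:199 -17:199 -20:197 -23:195 -26:195 -29:192 -32:198 -35:200 -38:204 -41:211 -44:209 -47:209 -50:207 -53:206 -56:208 -59:209 -62:387 -65:373 -68:412 -71:415 -74:416 -77:412 -80:412 -83:411 -86:410 -89:411 -92:411 -95:414 -98:422 -101:323 -104:283 -107:282 -110:283 -113:302 -116:304 -119:306 -122:306 -125:306 -128:304 -131:302 -134:301 -137:302 -140:302 -143:303 -146:304 -149:353 -152:402 -155:449 -158:444
```

Emit:
arm_command:
  targets: [0, 0, 0, -0.003, 0, 0, 0, 0, 0, 0, -0.006, 0, 0, 0, 0, 0, 0, -0.009, 0, 0, 0, 0, 0, 0, -0.012, 0, 0, 0, 0, 0, 0, -0.012, 0, 0, 0]

```text
time: 10.5
position: [0.5919, -0.1803, 0.1539]
eef_rot: [[0.997, 0.001, -0.078], [0.078, -0.0, 0.997], [0.001, -1.0, -0.001]]
ft_force: [2.2, 0.3, 5.9]
finger_gap: 0.023
```

Emit:
arm_command:
  targets: [0, 0, 0, -0.003, 0, 0, 0, 0, 0, 0, -0.006, 0, 0, 0, 0, 0, 0, -0.009, 0, 0, 0, 0, 0, 0, -0.009, 0, 0, 0]

```text
time: 11.0
position: [0.5834, -0.1811, 0.1542]
eef_rot: [[0.997, 0.002, -0.078], [0.078, -0.001, 0.997], [0.002, -1.0, -0.001]]
ft_force: [3.3, 0.9, 6.7]
finger_gap: 0.0232
```

Emit:
arm_command:
  targets: [0, 0, 0, -0.002, 0, 0, 0, 0, 0, 0, -0.004, -0.0001, 0, 0, 0, 0, 0, -0.006, -0.0002, 0, 0, 0, 0, 0, -0.006, -0.0002, 0, 0]

```text
time: 11.5
position: [0.5777, -0.1816, 0.1545]
eef_rot: [[0.997, 0.003, -0.078], [0.078, -0.001, 0.997], [0.003, -1.0, -0.001]]
ft_force: [3.1, 0.5, 6.5]
finger_gap: 0.0228
```

```bash
python3 - <<'E'
from h import *
rep('v2')
E
```

```text
11.5 tcp rack x -0.0055 z 0.1545 [3.12 0.51 6.5 ]
70:129 67:268 64:195 61:196 58:198 55:331 52:332 49:331 46:332 43:333 40:333 37:332 34:91 31:79 28:71 25:73 22:67 19:66 16:65 13:70 10:67 7:63 4:137 1:199 -2:209 -5:215 -8:211 -11:201 -14:98 -17:87 -20:77 -23:71 -26:71 -29:70 -32:65 -35:67 -38:70 -41:211 -44:217 -47:221 -50:223 -53:232 -56:230 -59:217 -62:218 -65:215 -68:226 -71:261 -74:264 -77:263 -80:261 -83:261 -86:260 -89:369 -92:430 -95:431 -98:433 -101:434 -104:433 -107:430 -110:430 -113:430 -116:429 -119:435 -122:453 -125:432 -128:305 -131:321 -134:318 -137:319 -140:316 -143:317 -146:319 -149:319 -152:317 -155:314 -158:309
```

Emit:
arm_command:
  targets: [0, 0, 0, -0.002, 0, 0, 0, 0, 0, 0, -0.004, -0.0001, 0, 0, 0, 0, 0, -0.006, -0.0002, 0, 0, 0, 0, 0, -0.006, -0.0002, 0, 0]

```text
time: 12.05
position: [0.5719, -0.1821, 0.1549]
eef_rot: [[0.997, 0.004, -0.078], [0.078, -0.001, 0.997], [0.004, -1.0, -0.001]]
ft_force: [3.7, 0.3, 6.6]
finger_gap: 0.0228
```

Emit:
arm_command:
  targets: [0, 0, 0, -0.002, 0, 0, 0, 0, 0, 0, -0.004, -0.0001, 0, 0, 0, 0, 0, -0.006, -0.0002, 0, 0, 0, 0, 0, -0.006, -0.0002, 0, 0]

```text
time: 12.55
position: [0.5661, -0.1827, 0.1553]
eef_rot: [[0.997, 0.004, -0.078], [0.078, -0.001, 0.997], [0.004, -1.0, -0.002]]
ft_force: [3.4, 0.1, 8.2]
finger_gap: 0.0226
```

Emit:
arm_command:
  targets: [0, 0, 0, -0.002, -0.0001, 0, 0, 0, 0, 0, -0.004, -0.0003, 0, 0, 0, 0, 0, -0.006, -0.0004, 0, 0, 0, 0, 0, -0.006, -0.0004, 0, 0]

```text
time: 13.05
position: [0.5602, -0.1831, 0.1558]
eef_rot: [[0.997, 0.005, -0.078], [0.078, -0.001, 0.997], [0.004, -1.0, -0.002]]
ft_force: [4.3, -0.7, 7.4]
finger_gap: 0.0227
```

```bash
python3 - <<'E'
from h import *
rep('v3',.037)
E
```

```text
13.05 tcp rack x -0.0231 z 0.1558 [ 4.28 -0.72  7.37]
70:141 67:138 64:301 61:199 58:201 55:234 52:329 49:330 46:331 43:333 40:335 37:334 34:333 31:333 28:330 25:334 22:334 19:333 16:94 13:83 10:74 7:75 4:68 1:68 -2:76 -5:69 -8:68 -11:65 -14:148 -17:212 -20:218 -23:221 -26:213 -29:194 -32:101 -35:83 -38:79 -41:71 -44:69 -47:73 -50:67 -53:69 -56:75 -59:222 -62:221 -65:221 -68:215 -71:270 -74:274 -77:273 -80:271 -83:270 -86:271 -89:269 -92:267 -95:269 -98:272 -101:273 -104:272 -107:444 -110:443 -113:442 -116:442 -119:442 -122:442 -125:444 -128:443 -131:459 -134:456 -137:473 -140:474 -143:424 -146:328 -149:330 -152:328 -155:323 -158:321
```

Emit:
arm_command:
  targets: [0, 0, 0, -0.002, -0.0001, 0, 0, 0, 0, 0, -0.004, -0.0002, 0, 0, 0, 0, 0, -0.006, -0.0003, 0, 0, 0, 0, 0, -0.008, -0.0004, 0, 0, 0, 0, 0, -0.008, -0.0004, 0, 0]

```text
time: 13.72
position: [0.5524, -0.1838, 0.1564]
eef_rot: [[0.997, 0.005, -0.078], [0.078, -0.002, 0.997], [0.005, -1.0, -0.002]]
ft_force: [4.6, -0.3, 9.3]
finger_gap: 0.023
```

Emit:
arm_command:
  targets: [0, 0, 0, -0.002, -0.0001, 0, 0, 0, 0, 0, -0.004, -0.0002, 0, 0, 0, 0, 0, -0.006, -0.0003, 0, 0, 0, 0, 0, -0.008, -0.0004, 0, 0, 0, 0, 0, -0.008, -0.0004, 0, 0]

```text
time: 14.35
position: [0.5443, -0.1845, 0.1568]
eef_rot: [[0.997, 0.005, -0.078], [0.078, -0.002, 0.997], [0.005, -1.0, -0.002]]
ft_force: [4.0, 0.4, 9.7]
finger_gap: 0.0229
```

Emit:
arm_command:
  targets: [0, 0, 0, -0.002, -0.0002, 0, 0, 0, 0, 0, -0.004, -0.0004, 0, 0, 0, 0, 0, -0.006, -0.0006, 0, 0, 0, 0, 0, -0.006, -0.0006, 0, 0]

```text
time: 14.85
position: [0.5383, -0.185, 0.1573]
eef_rot: [[0.997, 0.005, -0.078], [0.078, -0.002, 0.997], [0.005, -1.0, -0.002]]
ft_force: [4.1, 0.0, 8.7]
finger_gap: 0.0226
```

```bash
python3 - <<'E'
from h import *
rep('v4',.039)
E
```

```text
14.85 tcp rack x -0.0451 z 0.1573 [4.12 0.03 8.66]
70:146 67:146 64:144 61:300 58:253 55:251 52:282 49:372 46:373 43:357 40:352 37:342 34:339 31:338 28:338 25:337 22:337 19:339 16:340 13:341 10:343 7:343 4:341 1:343 -2:343 -5:238 -8:99 -11:80 -14:80 -17:75 -20:71 -23:72 -26:74 -29:73 -32:71 -35:95 -38:213 -41:222 -44:227 -47:225 -50:213 -53:130 -56:75 -59:80 -62:75 -65:76 -68:73 -71:77 -74:78 -77:89 -80:283 -83:281 -86:281 -89:282 -92:280 -95:282 -98:283 -101:286 -104:283 -107:283 -110:281 -113:280 -116:280 -119:279 -122:279 -125:281 -128:459 -131:457 -134:455 -137:454 -140:454 -143:467 -146:470 -149:479 -152:488 -155:500 -158:484
```

Emit:
arm_command:
  targets: [0, 0, 0, -0.002, -0.0001, 0, 0, 0, 0, 0, -0.004, -0.0003, 0, 0, 0, 0, 0, -0.006, -0.0004, 0, 0, 0, 0, 0, -0.008, -0.0006, 0, 0, 0, 0, 0, -0.008, -0.0006, 0, 0]

```text
time: 15.52
position: [0.5304, -0.1856, 0.1579]
eef_rot: [[0.997, 0.005, -0.078], [0.078, -0.002, 0.997], [0.005, -1.0, -0.002]]
ft_force: [5.1, 1.2, 8.2]
finger_gap: 0.0231
```

Emit:
arm_command:
  targets: [0, 0, 0, -0.002, -0.0001, 0, 0, 0, 0, 0, -0.004, -0.0003, 0, 0, 0, 0, 0, -0.006, -0.0005, 0, 0, 0, 0, 0, -0.008, -0.0007, 0, 0, 0, 0, 0, -0.008, -0.0007, 0, 0]

```text
time: 16.15
position: [0.5223, -0.1863, 0.1587]
eef_rot: [[0.997, 0.005, -0.078], [0.078, -0.002, 0.997], [0.005, -1.0, -0.002]]
ft_force: [3.9, 0.4, 10.3]
finger_gap: 0.0226
```

Emit:
arm_command:
  targets: [0, 0, 0, -0.002, -0.0004, 0, 0, 0, 0, 0, -0.004, -0.0007, 0, 0, 0, 0, 0, -0.006, -0.0009, 0, 0, 0, 0, 0, -0.006, -0.0009, 0, 0]

```text
time: 16.65
position: [0.5159, -0.1866, 0.1592]
eef_rot: [[0.997, 0.003, -0.078], [0.078, -0.001, 0.997], [0.003, -1.0, -0.002]]
ft_force: [2.4, -0.6, 9.4]
finger_gap: 0.0227
```

```bash
python3 - <<'E'
from h import *
rep('v5',.04)
E
```

```text
16.65 tcp rack x -0.0675 z 0.1592 [ 2.41 -0.58  9.39]
70:147 67:145 64:146 61:149 58:254 55:249 52:250 49:284 46:372 43:370 40:375 37:376 34:377 31:376 28:375 25:374 22:365 19:353 16:340 13:339 10:342 7:343 4:343 1:342 -2:343 -5:343 -8:341 -11:342 -14:343 -17:345 -20:344 -23:343 -26:331 -29:106 -32:110 -35:97 -38:94 -41:73 -44:71 -47:77 -50:70 -53:73 -56:73 -59:189 -62:218 -65:227 -68:225 -71:222 -74:174 -77:107 -80:94 -83:96 -86:94 -89:93 -92:92 -95:88 -98:84 -101:171 -104:287 -107:286 -110:284 -113:284 -116:284 -119:283 -122:283 -125:284 -128:285 -131:284 -134:282 -137:282 -140:283 -143:281 -146:280 -149:366 -152:460 -155:457 -158:453
```

Emit:
arm_command:
  targets: [0, 0, 0, -0.002, -0.0002, 0, 0, 0, 0, 0, -0.004, -0.0003, 0, 0, 0, 0, 0, -0.006, -0.0004, 0, 0, 0, 0, 0, -0.006, -0.0004, 0, 0]

```text
time: 17.2
position: [0.5097, -0.187, 0.1594]
eef_rot: [[0.997, 0.003, -0.078], [0.078, -0.001, 0.997], [0.003, -1.0, -0.001]]
ft_force: [3.1, 0.2, 7.4]
finger_gap: 0.0229
```

Emit:
arm_command:
  targets: [0, 0, 0, -0.002, -0.0001, 0, 0, 0, 0, 0, -0.004, -0.0002, 0, 0, 0, 0, 0, -0.006, -0.0003, 0, 0, 0, 0, 0, -0.006, -0.0003, 0, 0]

```text
time: 17.7
position: [0.5036, -0.1875, 0.1595]
eef_rot: [[0.997, 0.002, -0.078], [0.078, -0.001, 0.997], [0.002, -1.0, -0.001]]
ft_force: [3.4, 0.3, 6.7]
finger_gap: 0.023
```

Emit:
arm_command:
  targets: [0, 0, 0, -0.002, 0, 0, 0, 0, 0, 0, -0.004, 0, 0, 0, 0, 0, 0, -0.006, 0, 0, 0, 0, 0, 0, -0.006, 0, 0, 0]

```text
time: 18.2
position: [0.4977, -0.1879, 0.1595]
eef_rot: [[0.997, 0.002, -0.078], [0.078, -0.001, 0.997], [0.002, -1.0, -0.001]]
ft_force: [2.2, 0.5, 6.9]
finger_gap: 0.0227
```

```bash
python3 - <<'E'
from h import *
rep('v6',.041)
E
```

```text
18.2 tcp rack x -0.0858 z 0.1595 [2.21 0.45 6.91]
70:147 67:144 64:145 61:144 58:159 55:250 52:247 49:255 46:281 43:369 40:378 37:381 34:372 31:375 28:372 25:372 22:372 19:373 16:381 13:382 10:375 7:376 4:375 1:353 -2:340 -5:351 -8:347 -11:338 -14:340 -17:341 -20:343 -23:339 -26:339 -29:350 -32:339 -35:339 -38:339 -41:339 -44:338 -47:103 -50:91 -53:74 -56:80 -59:72 -62:73 -65:78 -68:76 -71:74 -74:83 -77:143 -80:218 -83:225 -86:227 -89:217 -92:200 -95:102 -98:97 -101:103 -104:96 -107:89 -110:90 -113:87 -116:88 -119:90 -122:284 -125:285 -128:286 -131:286 -134:287 -137:285 -140:285 -143:285 -146:281 -149:283 -152:284 -155:284 -158:281
```

Emit:
arm_command:
  targets: [0, 0, 0, -0.003, 0, 0, 0, 0, 0, 0, -0.006, 0, 0, 0, 0, 0, 0, -0.009, 0, 0, 0, 0, 0, 0, -0.012, 0, 0, 0, 0, 0, 0, -0.015, 0, 0, 0, 0, 0, 0, -0.015, 0, 0, 0]

```text
time: 19.0
position: [0.4826, -0.1891, 0.1595]
eef_rot: [[0.997, 0.002, -0.078], [0.078, -0.001, 0.997], [0.002, -1.0, -0.001]]
ft_force: [1.9, 0.1, 6.9]
finger_gap: 0.0228
```

Emit:
arm_command:
  targets: [0, 0, 0, -0.003, 0, 0, 0, 0, 0, 0, -0.006, 0, 0, 0, 0, 0, 0, -0.01, 0, 0, 0, 0, 0, 0, -0.014, 0, 0, 0, 0, 0, 0, -0.018, 0, 0, 0, 0, 0, 0, -0.02, 0, 0, 0, 0, 0, 0, -0.02, 0, 0, 0]

```text
time: 19.88
position: [0.4627, -0.1907, 0.1595]
eef_rot: [[0.997, 0.002, -0.078], [0.078, -0.001, 0.997], [0.002, -1.0, -0.001]]
ft_force: [2.9, -0.4, 7.7]
finger_gap: 0.0231
```

```bash
python3 - <<'E'
from h import *
rep('v7',.041)
E
```

```text
19.875 tcp rack x -0.1209 z 0.1595 [ 2.87 -0.44  7.71]
70:142 67:141 64:142 61:144 58:144 55:152 52:288 49:247 46:251 43:278 40:366 37:370 34:377 31:380 28:370 25:372 22:371 19:370 16:370 13:378 10:382 7:371 4:375 1:376 -2:376 -5:378 -8:377 -11:388 -14:387 -17:378 -20:379 -23:380 -26:380 -29:377 -32:378 -35:363 -38:338 -41:336 -44:335 -47:336 -50:337 -53:339 -56:342 -59:340 -62:338 -65:340 -68:342 -71:346 -74:346 -77:347 -80:417 -83:114 -86:112 -89:95 -92:93 -95:90 -98:85 -101:90 -104:86 -107:85 -110:84 -113:189 -116:220 -119:220 -122:217 -125:206 -128:184 -131:100 -134:98 -137:98 -140:93 -143:90 -146:93 -149:89 -152:90 -155:200 -158:289
```

Emit:
arm_command:
  targets: [0, 0, 0, -0.003, 0, 0, 0, 0, 0, 0, -0.006, 0, 0, 0, 0, 0, 0, -0.01, 0, 0, 0, 0, 0, 0, -0.014, 0, 0, 0, 0, 0, 0, -0.018, 0, 0, 0, 0, 0, 0, -0.02, 0, 0, 0, 0, 0, 0, -0.02, 0, 0, 0]

```text
time: 20.8
position: [0.4428, -0.1922, 0.1594]
eef_rot: [[0.997, 0.002, -0.078], [0.078, -0.001, 0.997], [0.002, -1.0, -0.001]]
ft_force: [2.5, 0.3, 7.1]
finger_gap: 0.023
```

Emit:
arm_command:
  targets: [0, 0, 0, 0, -0.001, 0, 0, 0, 0, 0, 0, -0.002, 0, 0, 0, 0, 0, 0, -0.005, 0, 0, 0, 0, 0, 0, -0.02, 0, 0, 0, 0, 0, 0, -0.06, 0, 0, 0, 0, 0, 0, -0.11, 0, 0, 0, 0, 0, 0, -0.14, 0, 0, 0, 0, 0, 0, -0.14, 0, 0, 0, 0, 0, 0, -0.14, 0, 0]

```text
time: 21.92
position: [0.4416, -0.1916, 0.297]
eef_rot: [[0.997, -0.003, -0.078], [0.078, 0.002, 0.997], [-0.003, -1.0, 0.002]]
ft_force: [0.5, -0.4, -2.2]
finger_gap: 0.0228
```

```bash
python3 - <<'E'
from h import *
rep('v8',.041)
im=cam('v8')['im'][:,:,::-1]
cv2.imwrite('pics/v8b.png',np.clip((im/255.)**.6*255,0,255).astype(np.uint8))
print(row([.5202,.1726,.30],-8),manip.get_obs()['eef_rot'])
E
```

```text
21.925 tcp rack x -0.1420 z 0.2970 [ 0.45 -0.39 -2.21]
70:146 67:146 64:143 61:143 58:290 55:281 52:282 49:283 46:394 43:461 40:462 37:463 34:467 31:471 28:469 25:465 22:464 19:465 16:468 13:471 10:473 7:476 4:476 1:475 -2:476 -5:478 -8:480 -11:480 -14:478 -17:481 -20:482 -23:482 -26:481 -29:478 -32:475 -35:475 -38:470 -41:467 -44:468 -47:467 -50:470 -53:473 -56:475 -59:457 -62:453 -65:452 -68:455 -71:451 -74:442 -77:431 -80:464 -83:478 -86:479 -89:479 -92:478 -95:485 -98:494 -101:377 -104:216 -107:221 -110:186 -113:184 -116:177 -119:175 -122:178 -125:177 -128:144 -131:108 -134:99 -137:95 -140:85 -143:92 -146:94 -149:102 -152:101 -155:99 -158:99
[-1.27500e-01  1.24924e+01 -1.91000e-01  1.06800e-01 -2.50000e-03
  3.56900e-01] [[ 0.99692275 -0.00325743 -0.07832249]
 [ 0.07833024  0.00232218  0.99692476]
 [-0.00306553 -0.999992    0.00257019]]
```

View pics/v8b.png

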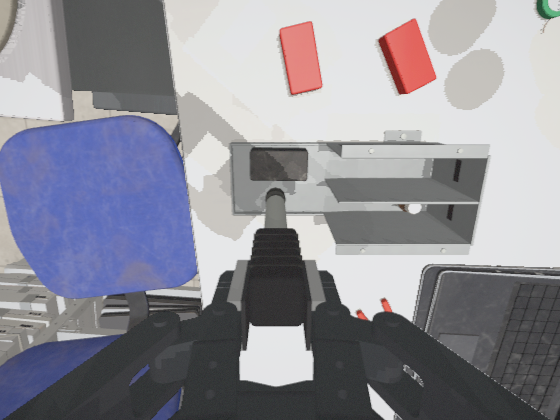

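The wrist view shows the module lying flat on the apron at about (250–308, 149–181), clear of the bay mouth at about x=327. Its back edge is about 26 mm outside. The bottle is still in its bay at (410,207), and the picker hangs straight. Next I return it to the stand.

Emit:
arm_command:
  targets: [0, 3, 0, 0.005, -0.0025, 0.02, 0, 0, 6, 0, 0.015, -0.0025, 0.05, 0, 0, 9, 0, 0.025, -0.0025, 0.09, 0, 0, 12.5, 0, 0.04, -0.0025, 0.13, 0, 0, 12.5, 0, 0.055, -0.0025, 0.18, 0, -0.1, 12.5, -0.2, 0.07, -0.0025, 0.23, 0, -0.1, 12.5, -0.2, 0.085, -0.0025, 0.28, 0, -0.1, 12.5, -0.2, 0.098, -0.0025, 0.325, 0, -0.1, 12.5, -0.2, 0.105, -0.0025, 0.35, 0, -0.1, 12.5, -0.2, 0.1068, -0.0025, 0.357, 0, -0.1, 12.5, -0.2, 0.1068, -0.0025, 0.357, 0, -0.1, 12.5, -0.2, 0.1068, -0.0025, 0.357, 0, -0.1, 12.5, -0.2, 0.1068, -0.0025, 0.357, 0, -0.1, 12.5, -0.2, 0.1068, -0.0025, 0.357, 0]

```text
time: 23.72
position: [0.5208, 0.1719, 0.3014]
eef_rot: [[0.99, 0.004, 0.14], [-0.14, -0.002, 0.99], [0.004, -1.0, -0.001]]
ft_force: [-0.0, -0.3, -1.3]
finger_gap: 0.0228
```

```bash
python3 - <<'E'
from h import *
o=grab('wrist','w9');print(row([.5202,.1726,.20],-8),o['position'],o['ft_force'])
im=cam('w9')['im'][:,:,::-1]; im2=cam('w2')['im'][:,:,::-1]; 
f=lambda i:cv2.resize(np.clip((i/255.)**.6*255,0,255).astype(np.uint8)[110:250,200:350],None,fx=2.6,fy=2.6,interpolation=cv2.INTER_CUBIC)
cv2.imwrite('pics/c9.png',np.hstack([f(im),f(im2)]))
E
```

```text
[ 0.077  -0.0346  0.2161 -0.0011  0.1014  0.0007] [0.52077417 0.17186057 0.30142808] [-0.02979279 -0.33192948 -1.26192761]
```

View pics/c9.png

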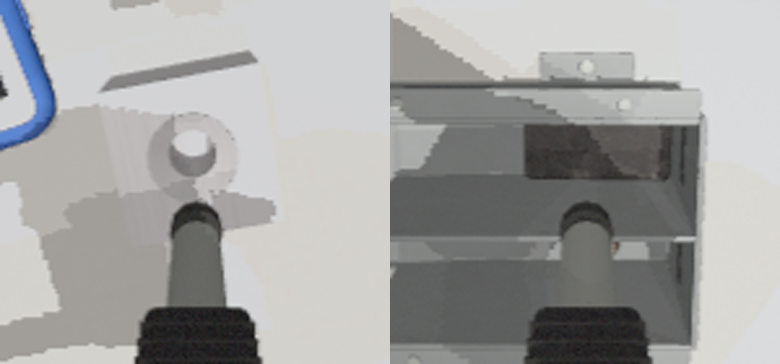

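The picker sits in the hand exactly as before the drag, with its foot tip at (195,203) in both crops. The socket is clear ahead, so I lower it.

Emit:
arm_command:
  targets: [0.1, 0, 0.2, -0.001, 0.03, 0.0007, 0, 0.1, 0, 0.2, -0.001, 0.06, 0.0007, 0, 0.1, 0, 0.2, -0.001, 0.09, 0.0007, 0, 0.1, 0, 0.2, -0.001, 0.1, 0.0007, 0, 0.1, 0, 0.2, -0.001, 0.11, 0.0007, 0, 0.1, 0, 0.2, -0.001, 0.12, 0.0007, 0, 0.1, 0, 0.2, -0.001, 0.12, 0.0007, 0]

```text
time: 24.65
position: [0.5202, 0.1729, 0.181]
eef_rot: [[0.99, -0.0, 0.139], [-0.139, 0.0, 0.99], [-0.0, -1.0, 0.0]]
ft_force: [0.1, -0.1, -1.0]
finger_gap: 0.0224
```

Emit:
arm_command:
  targets: [0, 0, 0, 0, 0.01, 0, 0, 0, 0, 0, 0, 0.02, 0, 0, 0, 0, 0, 0, 0.03, 0, 0, 0, 0, 0, 0, 0.04, 0, 0, 0, 0, 0, 0, 0.048, 0, 0, 0, 0, 0, 0, 0.0515, 0, 0, 0, 0, 0, 0, 0.0515, 0, 0, 0, 0, 0, 0, 0.0515, 0, 0]

```text
time: 25.65
position: [0.5205, 0.173, 0.1301]
eef_rot: [[0.99, 0.001, 0.139], [-0.139, 0.0, 0.99], [0.001, -1.0, 0.001]]
ft_force: [-0.3, -0.4, -1.8]
finger_gap: 0.0227
```

Emit:
arm_command:
  targets: [0, 0, 0, 0, 0.001, 0, 0, 0, 0, 0, 0, 0.0022, 0, 0, 0, 0, 0, 0, 0.0022, 0, 0, 0, 0, 0, 0, 0.0022, 0, 0]

```text
time: 26.15
position: [0.5204, 0.173, 0.1278]
eef_rot: [[0.99, 0.001, 0.139], [-0.139, 0.0, 0.99], [0.001, -1.0, 0.0]]
ft_force: [0.1, -0.6, 0.7]
finger_gap: 0.0227
```

Foot contact with the socket bottom is felt (−1.6 to +0.7 N), so I release and withdraw upward.

Emit:
arm_command:
  targets: [0, 0, 0, 0, 0, 0, 0.03, 0, 0, 0, 0, 0, 0, 0.05, 0, 0, 0, 0, 0, 0, 0.085, 0, 0, 0, 0, 0, 0, 0.085, 0, 0, 0, 0, 0, 0, 0.085, 0, 0, 0, 0, 0, 0, 0.085, 0, 0, 0, 0, 0, 0, 0.085, 0, 0, 0, 0, 0, 0, 0.085]

```text
time: 27.15
position: [0.5203, 0.173, 0.1276]
eef_rot: [[0.99, 0.0, 0.139], [-0.139, 0.0, 0.99], [0.0, -1.0, 0.0]]
ft_force: [-0.6, 0.8, -0.5]
finger_gap: 0.0851
```

Emit:
arm_command:
  targets: [0, 0, 0, 0, -0.02, 0, 0.085, 0, 0, 0, 0, -0.05, 0, 0.085, 0, 0, 0, 0, -0.09, 0, 0.085, 0, 0, 0, 0, -0.13, 0, 0.085, 0, 0, 0, 0, -0.16, 0, 0.085, 0, 0, 0, 0, -0.173, 0, 0.085, 0, 0, 0, 0, -0.173, 0, 0.085, 0, 0, 0, 0, -0.173, 0, 0.085]

```text
time: 28.15
position: [0.5199, 0.1728, 0.2991]
eef_rot: [[0.99, -0.002, 0.139], [-0.139, 0.0, 0.99], [-0.002, -1.0, -0.0]]
ft_force: [-0.1, -0.5, -0.1]
finger_gap: 0.0848
```

```bash
python3 - <<'E'
from h import *
o=grab('wrist','w10');grab('top','t10');print(o['time'],o['position'],o['ft_force'],o['finger_gap'])
a=cam('w10')['im'][100:240,180:360,::-1];b=cam('t10')['im'][140:290,290:460,::-1]
f=lambda i,k:cv2.resize(np.clip((i/255.)**.7*255,0,255).astype(np.uint8),(390,int(390*i.shape[0]/i.shape[1])),interpolation=cv2.INTER_CUBIC)
A,B=f(a,0),f(b,0);h=max(len(A),len(B));c=np.zeros((h,780,3),np.uint8);c[:len(A),:390]=A;c[:len(B),390:]=B
cv2.imwrite('pics/c10.png',c)
E
```

```text
28.15 [0.51993363 0.1728209  0.29914967] [-0.12404277 -0.51791599 -0.14424148] 0.08481991322026153
```

View pics/c10.png

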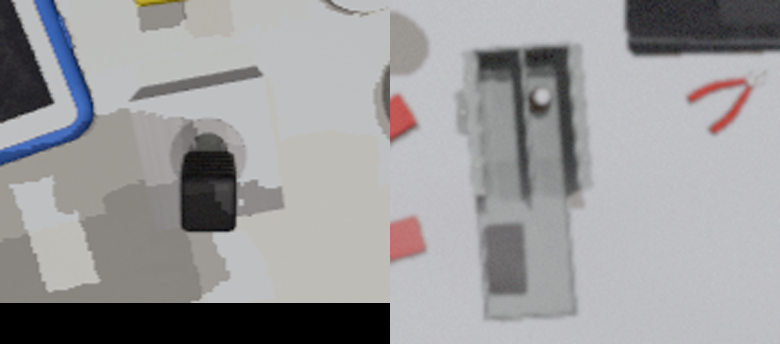

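The picker stands upright in its stand, at (208,190) in the left half. In the right half the module lies flat on the apron at (506,259), about 20 px in front of the bay mouth. The bottle (540,98), cutters (725,105) and red boxes have not moved. I'm handing in.

```bash
python3 -c "
from workcell import job
print(job.sign_off())"
```

```text
the job is handed in; nothing more can be done
None
```

The module is out of the left bay and lies flat on the apron. The picker is back upright in its stand and released. I handed in the job at about 28 s on the robot clock; no verdict is reported.

- **Drag:** I pressed the picker's foot on the module and drew it out along the bay. Pressing force was about 6.6–12 N at each reading, under the 15 N limit. It was read only at the end of each move, so short peaks in between were not seen. The module followed the foot without slipping, including over the ramp, which rose about 5–6 mm.
- **Module position:** the last measurement puts its back edge about 26 mm outside the bay mouth.
- **Picker:** it sat at the same angle in the hand before and after the drag. I felt it touch the socket bottom at about 2 N before letting go, and the final picture shows it upright.
- **Other items:** in the last pictures the bottle, cutters and red boxes are where they were. The white tape roll was not in those crops, but nothing moved near it.

No check failed. Two disagreed slightly: two estimates of the rack's position differed by 3.5 mm, well inside the clearance, and one force reading, taken right after a fast move, was about 1.6 N off and then settled.

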